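Meter two porcelain balls from the dosing hopper

TASK

On the plaster-room table stand two like dosing hoppers, one loaded with three white porcelain balls and one with three reddish terracotta balls. On the hopper with the white balls, take the yellow knob of the bottom slide gate and pull the gate partway open, just far enough that two white balls drop into the chute and the third (the one nearest the knob) stays in its pocket; then push the gate fully shut and let go. Leave the gate of the other hopper alone.

Things in the scene. Friction and masses are not known exactly. Their poses are not given: they have to be found in the camera images.
- white_hopper: Fixed hopper with the white balls: pocket box 116 x 44 mm, clear sides, blue partitions, open top 122 mm high, over a sloping chute. Origin on the table under its middle; +x runs along the pockets, away from the knob, down the chute; turned up to 0.3 rad from world x. Pockets 32 x 34 mm at x = +36, 0, -36 mm, floored by the gate at height 100 mm. Balls roll by themselves to the chute end at x = 140 mm.
- white_gate (a joint): Opening of its slide gate, m: 0 shut (stop), grows as pulled along the hopper's -x, roughly to the robot; stop at 0.115; starts at 0 to 0.010; 1.5 N friction, stays where left. The gate's far edge is at hopper x = 54 mm minus the opening, so far pockets empty first: ball 1 has dropped by 30 mm of opening, ball 2 drops between 51 and 66 mm, ball 3 (to be kept) can drop from 85 mm on.
- white_knob (a point): Centre (125 mm high) of the yellow knob on that gate: an upright square post 20 x 20 x 50 mm, sides parallel to the hopper's x and y, standing on the gate plate (top at 100 mm, 33 mm wide, ending 4 mm beyond the post). On the hopper's centre line at x = -108 mm minus the opening; 40 mm clear of the pocket box when shut.
- white_ball1_center (a point): Centre of the white ball, 26 mm across, about 22 g, that starts in the far pocket (x = +36 mm), centre 113 mm high
- white_ball2_center (a point): Centre of the like white ball that starts in the middle pocket (x = 0)
- white_ball3_center (a point): Centre of the like white ball that starts in the pocket nearest the knob (x = -36 mm) and must stay there
- red_gate (a joint): Opening of the alike gate of the other hopper, with the terracotta balls, m: starts between 0 and 0.010; to be left alone

How it is judged:
By the outcome, as a careful person would: the job done as asked, in the order asked, and still so for the second after the job is handed in, with the robot touching nothing.
It also fails if it takes over 35 s, if anything falls off the work surface, if the arm or the gripper's body presses on something with over 40 N, if the wrist force passes 120 N, or if a joint passes its speed limit or range.

ROBOT

A 6-joint arm with a two-finger parallel gripper is mounted at the origin on the work surface. World frame = base frame: x ahead of the robot, y to its left, z up, the work surface at z = 0. Lengths are in m, angles in rad, forces in N, time in s.
With the tool pointing down it reaches from about 0.275 to 0.85 m from the base axis. Payload 5.2 kg.
Tool frame: the origin (TCP) lies midway between the tips of the shut fingers; the grasp point (between the pads) lies 19 mm behind it (grasp_offset is the distance from the TCP to the grasp point, in m); z points along the fingers, y is the line along which they close (so a half turn about z gives the same grasp; the last joint's range is limited). The gripper opens to 85 mm and grips with 20 to 120 N. Pads are 22 mm wide; open, the fingers measure 114 mm over their backs; the gripper's body (76 mm by 85 mm) begins 54 mm behind the grasp point. The pads swing forward as they close: fully open they stand 13 mm farther back than shut.
Start: joints at [-1.343, 0.259, 1.535, -0, 1.348, -0.203], TCP at [0.23, -0.5, 0.231] pointing down, gripper open.
Joint ranges: [-3.14, 3.14], [-0.91, 2.08], [0.19, 2.58], [-1.22, 4.36], [0.22, 2.71], [-3.12, 3.12]. Speed limits (rad/s): [2.57, 2.57, 3.14, 3.14, 3.14, 3.14].

INTERFACE

Orientations are given as a unit quaternion [w, x, y, z].
In Python, from bench import * gives the robot as it stands.
- The arm moves only by the tool apply_moves, never from a script. Its argument "targets" is a list of rows, each an object with "grip": the gripper command: -1 is shut, 1 is fully open, values between are in proportion; "slide": the shift along the tool's x, y, z in m, a list of three; "turn": the turn about the tool's z in degrees. In form: [{"grip": grip, "slide": [tx, ty, tz], "turn": turn}, ...]. A call has 1 to 20 rows; each row is the pose to reach, as a shift and turn from the pose commanded when the call began, along the tool's axes at that moment; what a row does not reach only later rows make up. A row lasts 1/12 s, in which the tool goes at most 41.7 mm and 7.16 degrees, less where a joint would pass 70% of its speed; a pose out of reach is approached as far as the arm can. A call with a gripper value outside its range is refused whole. The fingers move at their own pace and stop on an object; the grip force is fixed at half the most. Time passes only in rows, so rows that repeat a pose let the fingers close. It gives the time, the measured TCP pose, the force, the opening and the grip force at its end, in the units of the state.
- sense(): the state, without advancing time (a new reading comes with each control period).
- snapshot(name): name is "scene" or "top" or "wrist"; returns a dict with "frame" (400x640x3 uint8, blue, green, red), "intrinsics" (3x3 intrinsics, pixels), "rvec" (rotation vector, rad) and "tvec" (3), from world to camera coordinates, as OpenCV has them. Camera axes: x right, y down, z forward; pixel columns grow to the right and rows downward; lengths in m; the calibration is good to about 2 mm. The wrist camera is an equidistant fisheye: a pixel r from the principal point sees the ray r / f radians off the axis. A picture is of the moment at which its call begins. There is no depth.
- sign_off(): hands the job in; it is judged then, once.
The state is a dict: "clock": time; "joint_pos": joint angles; "joint_velocities": joint speeds; "tau": joint torques, N m; "ee_pos": TCP position; "ee_rot": TCP orientation; "force": force on the tool from outside, world axes, zero at the start; "wrist_torque": the same for the moment, N m; "gripper_width": finger opening in m; "grip_force": force on a finger pad.
Only numpy, scipy, OpenCV 4.12 (cv2) and the standard library are available. Lean on these libraries where they do the work, as an engineer would, in place of code of your own. Each camera call takes 0.05 s, during which the arm holds its last target. There are 200 camera calls.

## Working session

There is one attempt and no reset: what is moved stays moved. The work goes in short steps, Python scripts to look and compute and a tool call to move; the robot and the scene stay as the last step left them, time stands still between calls to the robot, and variables do not carry over. Pictures are saved under pics/ and viewed, at most 10 in all, crops included, and the job is handed in when it is done.

Besides the shell and the picture viewer there is one more tool, called after "Emit:" as a command line: name --argument value ..., lists and objects as JSON in quotes. apply_moves: Moves the arm, as the interface text tells. Its arguments: {"type":"object","properties":{"targets":{"type":"array"}},"required":["targets"]}

```bash
mkdir -p pics; python3 - <<'E'
from bench import *
import cv2,pickle
d={n:snapshot(n) for n in("scene","top")}
pickle.dump(d,open("d0.pkl","wb"))
for n in d: cv2.imwrite(f"pics/{n}0.png",d[n]["frame"])
s=sense();print(s["clock"],s["ee_pos"],s["ee_rot"],s["gripper_width"])
E
```

```text
0.1 [ 0.22957963 -0.49927364  0.23056016] [-8.26792179e-04  9.76890416e-01  2.13739169e-01 -1.17949614e-05] 0.08493870423094961
```

View pics/top0.png

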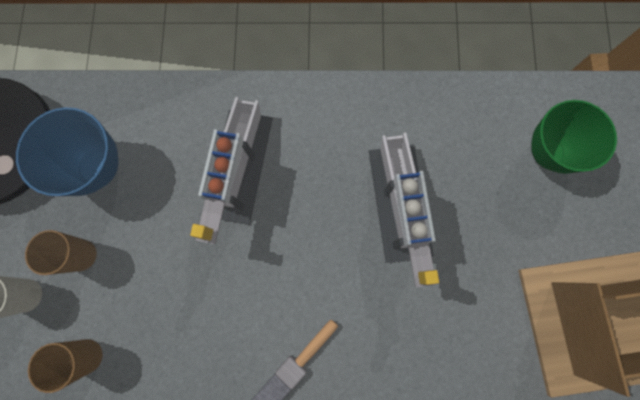

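View pics/scene0.png

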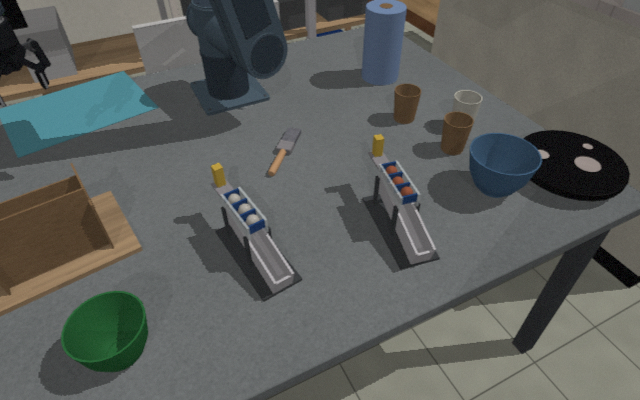

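The top view shows the white-ball hopper at the right: balls at about (410,186), (413,208) and (419,230), knob at (429,278). The scene view shows the same knob at (218,175), with the red hopper well clear of it.

```bash
cat > h.py <<'E'
import cv2,numpy as np,pickle
def cast(s,uv,z):
    R=cv2.Rodrigues(np.array(s["rvec"],float))[0];t=np.array(s["tvec"],float).ravel();K=np.array(s["intrinsics"])
    d=R.T@np.linalg.solve(K,[*uv,1.]);c=-R.T@t
    return c+d*(z-c[2])/d[2]
def P(s):
    R=cv2.Rodrigues(np.array(s["rvec"],float))[0];return np.array(s["intrinsics"])@np.c_[R,np.array(s["tvec"],float).ravel()]
def tri(a,ua,b,ub):
    X=cv2.triangulatePoints(P(a),P(b),np.array(ua,float),np.array(ub,float)).ravel();return X[:3]/X[3]
def blobs(f,lo,hi,roi,amin):
    x0,y0,x1,y1=roi;m=cv2.inRange(cv2.cvtColor(f,cv2.COLOR_BGR2HSV)[y0:y1,x0:x1],lo,hi)
    n,_,st,c=cv2.connectedComponentsWithStats(m)
    return [(st[i,4],st[i,:4]+[x0,y0,0,0],c[i]+[x0,y0]) for i in range(1,n) if st[i,4]>=amin]
E
python3 - <<'E'
from h import *
d=pickle.load(open("d0.pkl","rb"));T,S=d["top"],d["scene"]
Y=((20,120,80),(35,255,255))
kt=blobs(T["frame"],*Y,(400,250,460,310),20);ks=blobs(S["frame"],*Y,(190,150,240,200),20)
print(kt,ks)
k=tri(T,kt[0][2],S,ks[0][2]);print("knob tri",k, "top-cast z.15",cast(T,kt[0][2],.15))
# balls: low saturation bright
g=cv2.cvtColor(T["frame"],cv2.COLOR_BGR2GRAY)
h=cv2.HoughCircles(cv2.resize(g[165:250,380:450],None,fx=4,fy=4,interpolation=cv2.INTER_CUBIC),cv2.HOUGH_GRADIENT,1,60,param1=120,param2=18,minRadius=22,maxRadius=44)
for c in h[0]:
    uv=(c[0]/4+380,c[1]/4+165);print(uv,c[2]/4,cast(T,uv,.113))
B=((100,130,60),(125,255,255))
for b in blobs(T["frame"],*B,(385,160,445,255),5): print("blue",b,cast(T,b[2],.122))
E
```

```text
[(np.int32(236), array([419, 270,  20,  15]), array([428.62288136, 277.11864407]))] [(np.int32(235), array([211, 163,  15,  24]), array([218.08510638, 174.47234043]))]
knob tri [ 0.53094758 -0.17919457  0.12299337] top-cast z.15 [ 0.53088789 -0.1729918   0.15      ]Traceback (most recent call last):
  File "<stdin>", line 10, in <module>
TypeError: 'NoneType' object is not subscriptable
```

```bash
python3 - <<'E'
from h import *
d=pickle.load(open("d0.pkl","rb"));T,S=d["top"],d["scene"]
for b in blobs(T["frame"],(100,110,40),(125,255,255),(385,160,445,255),5): print("blue",b[0],b[2],cast(T,b[2],.122))
for s,roi in((T,(395,170,435,245)),(S,(222,185,268,232))):
  for b in blobs(s["frame"],(0,0,165),(179,50,255),roi,8): print("w",b[0],b[1],b[2],cast(s,b[2],.118))
p=[cast(T,u,.113) for u in((410,186),(413,208),(419,230))];print(p)
from bench import sense
from scipy.spatial.transform import Rotation as R
q=sense()["ee_rot"];print(R.from_quat([q[1],q[2],q[3],q[0]]).as_matrix().round(3))
E
```

```text
blue 49 [409.20408163 175.18367347] [ 0.69452145 -0.15377994  0.122     ]
blue 50 [412.48 196.42] [ 0.65912057 -0.15811442  0.122     ]
blue 44 [416.59090909 217.97727273] [ 0.62391571 -0.16368077  0.122     ]
blue 40 [420.175 240.125] [ 0.58847    -0.16827305  0.122     ]
w 47 [405 181   9   7] [409.10638298 183.89361702] [ 0.68081913 -0.15400434  0.118     ]
w 44 [409 202   8   7] [412.34090909 205.15909091] [ 0.64544141 -0.15828527  0.118     ]
w 46 [416 225   7   8] [418.82608696 228.34782609] [ 0.60771007 -0.16758701  0.118     ]
w 13 [407 230   2  10] [407.38461538 234.84615385] [ 0.5970611  -0.14901107  0.118     ]
w 20 [239 187  16  19] [245.85 195.6 ] [ 0.61522647 -0.14708865  0.118     ]
w 20 [233 194   5   5] [234.95 196.1 ] [ 0.60647976 -0.16751149  0.118     ]
w 21 [243 204   6   5] [245.38095238 206.19047619] [ 0.64398857 -0.15836727  0.118     ]
w 14 [255 207  10  12] [259.92857143 212.71428571] [ 0.67429049 -0.13897191  0.118     ]
w 23 [251 215   6   5] [253.60869565 216.95652174] [ 0.67952576 -0.15412619  0.118     ]
[array([ 0.67841571, -0.15634791,  0.113     ]), array([ 0.64161743, -0.16022699,  0.113     ]), array([ 0.60562011, -0.16885705,  0.113     ])]
[[ 0.909  0.418 -0.   ]
 [ 0.418 -0.909  0.002]
 [ 0.    -0.002 -1.   ]]
```

Emit:
apply_moves --targets '[{"grip":1,"slide":[0.407,-0.165,0],"turn":16.5},{"grip":1,"slide":[0.407,-0.165,0],"turn":16.5},{"grip":1,"slide":[0.407,-0.165,0],"turn":16.5},{"grip":1,"slide":[0.407,-0.165,0],"turn":16.5},{"grip":1,"slide":[0.407,-0.165,0],"turn":16.5},{"grip":1,"slide":[0.407,-0.165,0],"turn":16.5},{"grip":1,"slide":[0.407,-0.165,0],"turn":16.5},{"grip":1,"slide":[0.407,-0.165,0],"turn":16.5},{"grip":1,"slide":[0.407,-0.165,0],"turn":16.5},{"grip":1,"slide":[0.407,-0.165,0],"turn":16.5},{"grip":1,"slide":[0.407,-0.165,0],"turn":16.5},{"grip":1,"slide":[0.407,-0.165,0],"turn":16.5},{"grip":1,"slide":[0.407,-0.165,0],"turn":16.5},{"grip":1,"slide":[0.407,-0.165,0],"turn":16.5},{"grip":1,"slide":[0.407,-0.165,0],"turn":16.5}]'

```text
clock: 1.35
ee_pos: [0.5298, -0.1807, 0.2311]
ee_rot: [-0.0, 0.997, 0.071, -0.0]
force: [-0.2, 0.4, -0.2]
gripper_width: 0.0856
grip_force: 0.0
```

```bash
python3 - <<'E'
from h import *
from bench import *
from scipy.spatial.transform import Rotation as R
w=snapshot("wrist");s=sense();q=s["ee_rot"];M=R.from_quat([q[1],q[2],q[3],q[0]]).as_matrix();p=np.array(s["ee_pos"])
print(s["clock"],p,M.round(3))
cv2.imwrite("pics/w1.png",w["frame"])
def castf(uv,z):
    K=np.array(w["intrinsics"]);Rm=cv2.Rodrigues(np.array(w["rvec"],float))[0];t=np.array(w["tvec"],float).ravel()
    u=cv2.fisheye.undistortPoints(np.array([[uv]],float),K,np.zeros(4)).ravel()
    d=Rm.T@[*u,1.];c=-Rm.T@t
    return c+d*(z-c[2])/d[2]
for b in blobs(w["frame"],(20,120,80),(35,255,255),(0,0,640,400),60):
    X=castf(b[2],.15);print(b,X,M.T@(X-p))
for b in blobs(w["frame"],(100,110,40),(125,255,255),(0,0,640,400),60):
    X=castf(b[2],.122);print("blue",b,X,M.T@(X-p))
E
```

```text
1.4 [ 0.5297978  -0.18092616  0.23119584] [[ 0.99   0.141 -0.001]
 [ 0.141 -0.99  -0.   ]
 [-0.001 -0.    -1.   ]]
(np.int32(626), array([ 0, 94, 37, 21]), array([ 17.06389776, 103.30990415])) [0.60042757 0.14778545 0.15      ] [ 0.11618327 -0.31551661  0.08113796]
(np.int32(896), array([305, 180,  25,  38]), array([317.14620536, 199.12723214])) [ 0.53894947 -0.17734601  0.15      ] [ 0.00960592 -0.00225747  0.08119091]
blue (np.int32(197), array([298,   0,  40,   6]), array([317.94416244,   2.1319797 ])) [ 0.69365895 -0.15603544  0.122     ] [ 0.16578927 -0.00160578  0.10911046]
blue (np.int32(188), array([ 0, 17, 10, 27]), array([ 3.51595745, 29.17021277])) [0.69543171 0.23532926 0.122     ] [ 0.22256593 -0.38883424  0.10908362]
blue (np.int32(298), array([298,  37,  40,   8]), array([317.78187919,  40.5738255 ])) [ 0.66071998 -0.16057525  0.122     ] [ 0.13253921 -0.00174192  0.10912759]
blue (np.int32(199), array([298,  81,  40,   5]), array([317.40201005,  83.01005025])) [ 0.62602449 -0.16517949  0.122     ] [ 0.09754101 -0.0020612   0.10914562]
blue (np.int32(213), array([298, 124,  40,   6]), array([317.37089202, 126.22535211])) [ 0.59117625 -0.17006765  0.122     ] [ 0.06235166 -0.00212087  0.10916375]
```

The wrist picture (not viewed) puts the partitions 2 mm off in tool y and parallel to the tool. A 70 mm pull from any starting opening (0–10 mm) ends at 70–80 mm, inside the 66–85 window.

Emit:
apply_moves --targets '[{"grip":1,"slide":[0.002,-0.002,0.03],"turn":0},{"grip":1,"slide":[0.002,-0.002,0.06],"turn":0},{"grip":1,"slide":[0.002,-0.002,0.09],"turn":0},{"grip":1,"slide":[0.002,-0.002,0.12],"turn":0},{"grip":1,"slide":[0.002,-0.002,0.12],"turn":0},{"grip":1,"slide":[0.002,-0.002,0.12],"turn":0},{"grip":-1,"slide":[0.002,-0.002,0.12],"turn":0},{"grip":-1,"slide":[0.002,-0.002,0.12],"turn":0},{"grip":-1,"slide":[0.002,-0.002,0.12],"turn":0},{"grip":-1,"slide":[0.002,-0.002,0.12],"turn":0},{"grip":-1,"slide":[0.002,-0.002,0.12],"turn":0},{"grip":-1,"slide":[0.002,-0.002,0.12],"turn":0},{"grip":-1,"slide":[0.002,-0.002,0.12],"turn":0},{"grip":-1,"slide":[0.002,-0.002,0.12],"turn":0},{"grip":-1,"slide":[0.002,-0.002,0.12],"turn":0},{"grip":-1,"slide":[0.002,-0.002,0.12],"turn":0}]'

```text
clock: 2.73
ee_pos: [0.5332, -0.1788, 0.1125]
ee_rot: [0.001, 0.997, 0.071, 0.001]
force: [-0.8, -4.2, 5.9]
gripper_width: 0.0197
grip_force: 60.4
```

```bash
python3 - <<'E'
from h import *
from bench import *
w=snapshot("wrist");a=snapshot("scene");cv2.imwrite("pics/g.png",np.vstack([w["frame"][:290,120:520],cv2.resize(a["frame"][130:300,150:350],(400,340))[:300]]))
E
```

```text
(no output)
```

View pics/g.png

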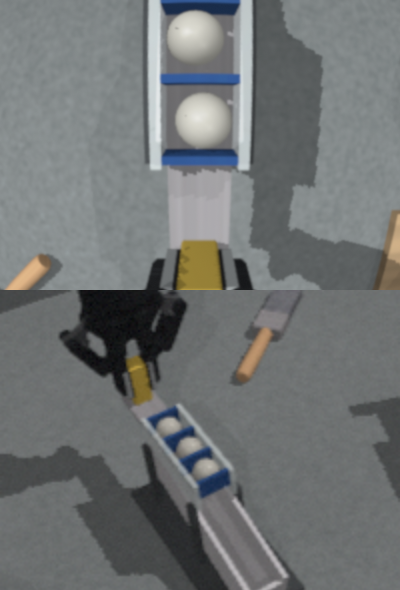

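The fingers hold the yellow knob squarely (crop pixel about (200,265), width 19.7 mm), and all three balls are still in place. I'll pull 70 mm.

Emit:
apply_moves --targets '[{"grip":-1,"slide":[-0.01,0,0],"turn":0},{"grip":-1,"slide":[-0.02,0,0],"turn":0},{"grip":-1,"slide":[-0.03,0,0],"turn":0},{"grip":-1,"slide":[-0.04,0,0],"turn":0},{"grip":-1,"slide":[-0.05,0,0],"turn":0},{"grip":-1,"slide":[-0.06,0,0],"turn":0},{"grip":-1,"slide":[-0.07,0,0],"turn":0},{"grip":-1,"slide":[-0.07,0,0],"turn":0},{"grip":-1,"slide":[-0.07,0,0],"turn":0},{"grip":-1,"slide":[-0.07,0,0],"turn":0},{"grip":-1,"slide":[-0.07,0,0],"turn":0},{"grip":-1,"slide":[-0.07,0,0],"turn":0}]'

```text
clock: 3.83
ee_pos: [0.4634, -0.1886, 0.1125]
ee_rot: [0.001, 0.997, 0.071, 0.001]
force: [-0.7, -4.2, 8.2]
gripper_width: 0.0194
grip_force: 60.7
```

```bash
python3 - <<'E'
from h import *
from bench import *
w=snapshot("wrist");a=snapshot("scene");cv2.imwrite("pics/p.png",np.vstack([w["frame"][:290,120:520],cv2.resize(a["frame"][130:300,150:350],(400,340))[:300]]))
s=sense();print(s["ee_pos"],s["force"])
E
```

```text
[ 0.46341436 -0.18859477  0.11249529] [-1.68004419 -4.63008121  7.82570928]
```

View pics/p.png

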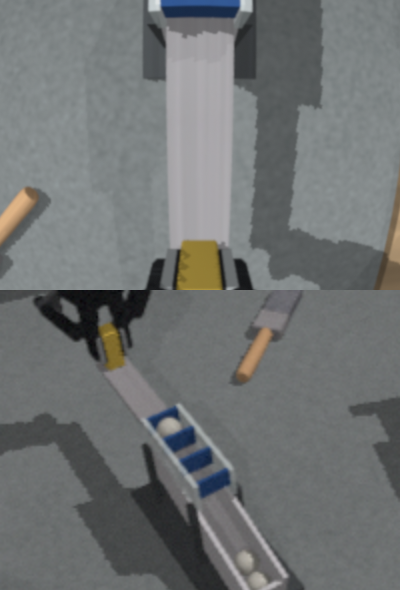

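Two white balls lie at the chute end, at crop pixels about (245,560) and (258,580). The third is still in its pocket at (170,428). Now I'll push the gate shut.

Emit:
apply_moves --targets '[{"grip":-1,"slide":[0.01,0,0],"turn":0},{"grip":-1,"slide":[0.02,0,0],"turn":0},{"grip":-1,"slide":[0.03,0,0],"turn":0},{"grip":-1,"slide":[0.04,0,0],"turn":0},{"grip":-1,"slide":[0.05,0,0],"turn":0},{"grip":-1,"slide":[0.06,0,0],"turn":0},{"grip":-1,"slide":[0.067,0,0],"turn":0},{"grip":-1,"slide":[0.07,0,0],"turn":0},{"grip":-1,"slide":[0.071,0,0],"turn":0},{"grip":-1,"slide":[0.072,0,0],"turn":0},{"grip":-1,"slide":[0.072,0,0],"turn":0}]'

```text
clock: 4.85
ee_pos: [0.535, -0.1786, 0.1125]
ee_rot: [0.001, 0.997, 0.071, 0.001]
force: [-0.2, -4.2, 5.8]
gripper_width: 0.0193
grip_force: 60.5
```

Emit:
apply_moves --targets '[{"grip":-1,"slide":[0.001,0,0],"turn":0},{"grip":-1,"slide":[0.002,0,0],"turn":0},{"grip":-1,"slide":[0.003,0,0],"turn":0},{"grip":-1,"slide":[0.003,0,0],"turn":0}]'

```text
clock: 5.18
ee_pos: [0.5374, -0.1782, 0.1125]
ee_rot: [0.001, 0.997, 0.071, 0.001]
force: [-1.4, -5.2, 7.7]
gripper_width: 0.0191
grip_force: 60.7
```

Emit:
apply_moves --targets '[{"grip":-1,"slide":[0.001,0,0],"turn":0},{"grip":-1,"slide":[0.002,0,0],"turn":0},{"grip":-1,"slide":[0.002,0,0],"turn":0}]'

```text
clock: 5.43
ee_pos: [0.5374, -0.1782, 0.1125]
ee_rot: [0.001, 0.997, 0.071, -0.001]
force: [-8.7, -6.7, 12.2]
gripper_width: 0.0191
grip_force: 61.3
```

The gate has reached its stop: no further motion and the force is rising, consistent with the 4 mm starting opening I estimated. I'll nudge once more, then release and lift.

Emit:
apply_moves --targets '[{"grip":-1,"slide":[0.001,0,0],"turn":0},{"grip":-1,"slide":[0.001,0,0],"turn":0}]'

```text
clock: 5.6
ee_pos: [0.5373, -0.1782, 0.1125]
ee_rot: [0.001, 0.997, 0.071, -0.002]
force: [-13.3, -8.2, 13.9]
gripper_width: 0.0194
grip_force: 61.5
```

Emit:
apply_moves --targets '[{"grip":1,"slide":[0,0,0],"turn":0},{"grip":1,"slide":[0,0,0],"turn":0},{"grip":1,"slide":[0,0,0],"turn":0},{"grip":1,"slide":[0,0,0],"turn":0},{"grip":1,"slide":[0,0,0],"turn":0},{"grip":1,"slide":[0,0,0],"turn":0},{"grip":1,"slide":[0,0,0],"turn":0},{"grip":1,"slide":[0,0,0],"turn":0},{"grip":1,"slide":[0,0,-0.02],"turn":0},{"grip":1,"slide":[0,0,-0.05],"turn":0},{"grip":1,"slide":[0,0,-0.08],"turn":0},{"grip":1,"slide":[0,0,-0.12],"turn":0},{"grip":1,"slide":[0,0,-0.12],"turn":0},{"grip":1,"slide":[0,0,-0.12],"turn":0},{"grip":1,"slide":[0,0,-0.12],"turn":0}]'

```text
clock: 6.85
ee_pos: [0.5401, -0.1763, 0.2312]
ee_rot: [0.0, 0.997, 0.071, 0.0]
force: [-0.1, -0.2, -1.0]
gripper_width: 0.0853
grip_force: 0.0
```

```bash
python3 - <<'E'
from h import *
from bench import *
w=snapshot("wrist");a=snapshot("scene");cv2.imwrite("pics/e.png",np.vstack([w["frame"][:290,120:520],cv2.resize(a["frame"][130:300,150:350],(400,340))[:300]]))
ks=blobs(a["frame"],(20,120,80),(35,255,255),(190,150,240,200),20)
k0=blobs(pickle.load(open("d0.pkl","rb"))["scene"]["frame"],(20,120,80),(35,255,255),(190,150,240,200),20)
print(cast(a,ks[0][2],.125),cast(a,k0[0][2],.125),sense()["force"])
E
```

```text
[ 0.53775695 -0.17872836  0.125     ] [ 0.53342349 -0.17949036  0.125     ] [0.54141846 0.44110034 0.08014152]
```

View pics/e.png

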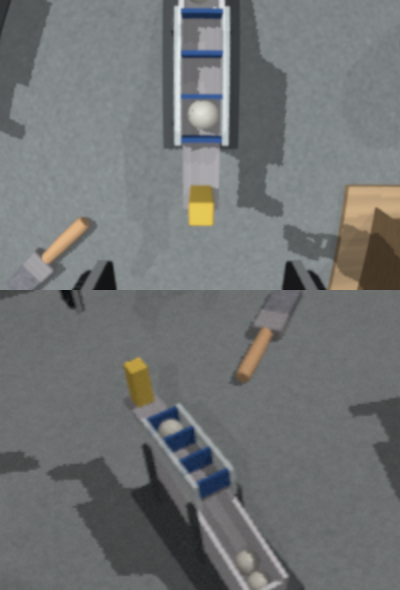

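The third ball is in its pocket (crop pixel about (203,115)) and two balls are in the chute. The gate is shut, 4.4 mm further in than at the start, and the gripper is clear.

```bash
python3 -c "
from bench import *
print(sign_off())"
```

```text
the job is handed in; nothing more can be done
None
```

The job is done and handed in: two white balls dropped into the chute, the third stayed in its pocket, the gate was pushed shut to its stop and released, and I left the other hopper's gate alone.

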